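Start a cure cycle at the adhesive bench

TASK

Start a cure cycle by pressing only, with nothing grasped or lifted: first press the steel plunger on the round white part nest all the way down, then tip the black rocker switch fully over by pressing its raised end, and last press the large round button of the loose hand box fully down. Finish while still holding that large button down with the fingertips. Leave the hand box's small button alone, do not lift the hand box or push it about, and do not disturb the other things on the bench.

Things in the scene. Friction and masses are not known exactly. Their poses are not given: they have to be found in the camera images.
- nest: part nest, bolted down: aluminium plate 100 x 100 x 12 mm with a white nylon cylinder 72 mm in diameter on it, whose flat top is 57 mm above the bench; a steel plunger stands in the middle. Origin: centre of the underside; z up. Nest, switch box and hand box may change places.
- plunger_top (a point): centre of the plunger's flat round steel head (32 mm in diameter), which stands 16 mm above the nylon (73 mm above the bench) at the start and 3 mm above it (60 mm above the bench) when fully down; moves with the plunger
- plunger (a joint): travel of the plunger: 0 up (at the start) to 0.013 m fully down against a hard stop; friction of about 6 N over the whole travel, no spring: it stays where it is left
- switchbox: switch box, bolted down: grey box 110 (x) x 70 (y) x 45 mm high, with the black rocker on top. Origin: centre of the underside; z up; the rocker's raised end lies toward its +x. Any yaw.
- rocker_pivot (a point): middle of the rocker on its hinge, 59 mm above the bench; the hinge runs along the switch box's y; this frame's x points level toward the end that is raised at the start
- rocker_raised (a point): point on the rocker's top face, 28 mm from the hinge, on the middle of the end that is raised at the start; moves with it. The rocker is a black paddle 72 x 30 x 10 mm, its end 36 mm from the hinge. This point is about 70 mm above the bench at the start, 58 mm when fully over. Two posts, 62 mm high, stand beside the paddle within 8 mm of the hinge.
- rocker (a joint): rocker angle: 0 to 0.05 rad at the start (raised end up, tilted about 0.22 rad), 0.44 rad fully over against a hard stop (raised end down, tilted 0.22 rad the other way); stiff by friction (0.08 N m, about 3 to 6 N at the raised end), no spring: it stays where it is left
- handbox: loose hand box on four rubber feet, about 0.7 kg: grey box 80 (x) x 140 (y) x 40 mm high, standing on the bench, with a large black round button at its +y end and a small one at its -y end. Origin: centre of the underside; z up. Any yaw. Pressing straight down on either button does not tip it.
- runbutton_top (a point): centre of the flat top of the large round button (40 mm in diameter), 56 mm above the bench when out, 48 mm when fully down; it lies 32 mm from the box's middle along +y; moves with the button
- runbutton (a joint): travel of the large button: 0 out, 0.008 m fully down against a hard stop; spring of 1.5 N at first and 6 N fully down; it springs back when let go
- smallbutton_top (a point): centre of the top of the small round button (18 mm in diameter), 48 mm above the bench, 34 mm from the box's middle along -y: leave it alone
- smallbutton (a joint): travel of the small button: 0 out, 0.004 m fully down; springs back
- puck: bystander: loose white nylon cylinder 56 mm in diameter, 51 mm high with its steel cap, no plunger. Origin: centre of the underside
- bottle: bystander: white bottle 52 mm in diameter, 110 mm high. Origin: centre of the underside
- gauge: bystander: flat black gauge 80 x 60 x 20 mm. Origin: centre of the underside
- bin_nuts: bystander: green bin 140 x 100 x 60 mm of white nuts. Origin: centre of the underside
- bin_bags: bystander: red bin 120 x 100 x 60 mm. Origin: centre of the underside
- bin_tips: bystander: small green bin 100 x 90 x 40 mm. Origin: centre of the underside
- driver: bystander: screwdriver lying on the bench along its x

How it is judged (in metres and radians):
On the way, in this order (a step that is already met when the one before it is completed fails the run):
1. the nest's plunger is pressed all the way down (value of joint plunger above 0.0112 m), for 0.1 s.
2. the rocker is tipped fully over (value of joint rocker above 0.36 rad), for 0.1 s.
3. the large button of the hand box is pressed fully down (value of joint runbutton above 0.006 m), for 0.2 s.
At the end, for the whole second after the job is handed in: the plunger is down (over 11.2 of 13 mm), the rocker is over (past 0.36 of 0.44 rad), and the fingers hold the large button down (over 6 of 8 mm, pressing with more than 2 N), with the hand box level and within 25 mm of where it started (value of joint plunger above 0.0112 m and value of joint rocker above 0.36 rad and value of joint runbutton above 0.006 m and contact force between the fingers and handbox above 2 N and distance of handbox from where it was at the start of the episode below 0.025 m and angle between handbox's own z axis and vertical below 0.1 rad); the arm keeps its last pose, push and grip.
It fails at once if the rocker is tipped before the plunger is down (value of joint rocker above 0.25 rad and value of joint plunger below 0.0105 m).
It fails at once if the large button is pressed before the plunger is down and the rocker is over (value of joint runbutton above 0.004 m and (value of joint rocker below 0.32 rad or value of joint plunger below 0.0105 m)).
It fails at once if the small button is pressed (value of joint smallbutton above 0.002 m).
It fails at once if the hand box is lifted, tipped or pushed about (over 25 mm) (height (world z) of handbox above 0.01 m or angle between handbox's own z axis and vertical above 0.2 rad or distance of handbox from where it was at the start of the episode above 0.025 m).
It fails at once if a bystander is lifted, knocked over or moved more than 20 mm (distance of any of puck, bottle, gauge, bin_nuts, bin_bags, bin_tips, driver from where it was at the start of the episode above 0.02 m or angle between any of puck, bottle, gauge, bin_nuts, bin_bags, bin_tips's own z axis and vertical above 0.4 rad).
It also fails if it takes over 45 s, if anything falls off the work surface, if the arm or the gripper's body presses on something with over 40 N, if the wrist force passes 120 N, or if a joint passes its speed limit or range.

ROBOT

A 6-joint arm with a two-finger parallel gripper is mounted at the origin on the work surface. World frame = base frame: x ahead of the robot, y to its left, z up, the work surface at z = 0. Lengths are in m, angles in degrees, forces in N, time in s.
With the tool pointing down it reaches from about 0.15 to 0.775 m from the base axis. Payload 6.1 kg.
Tool frame: the origin (TCP) lies midway between the tips of the shut fingers; the grasp point (between the pads) lies 19 mm behind it (grasp_offset is the distance from the TCP to the grasp point, in m); z points along the fingers, y is the line along which they close (so a half turn about z gives the same grasp; the last joint's range is limited). The gripper opens to 85 mm and grips with 20 to 120 N. Pads are 22 mm wide; open, the fingers measure 114 mm over their backs; the gripper's body (76 mm by 85 mm) begins 54 mm behind the grasp point. The pads swing forward as they close: fully open they stand 13 mm farther back than shut.
Start: joints at [-74.427, 7.208, -2.269, 80.523, 0, 90], TCP at [0.141, -0.506, 0.231] pointing down, gripper open.
Joint ranges: [-155.77, 155.77], [-54.66, 111.73], [-72.52, 77.12], [-102.08, 115.82], [-83.92, 84.16], [-180, 180]. Speed limits (degrees/s): [136.94, 136.94, 172.46, 180, 180, 180].

INTERFACE

Orientations are given as [roll, pitch, yaw] about the fixed x, y, z axes, in that order (R = Rz(yaw) Ry(pitch) Rx(roll)).
In Python, from workcell import * gives the robot as it stands.
- The arm moves only by the tool move_arm, never from a script. Its argument "targets" is a list of rows, each a list of 7 numbers: the shift along the world's x, y, z scaled (see below), then the turn, a rotation vector about the world's x, y, z scaled (see below), then the finger opening in mm, from 0 to 85.4. A call has 1 to 8 rows; each row is the pose to reach, as a shift and turn from the pose commanded when the call began, turning the shorter way round; what a row does not reach only later rows make up. The controller multiplies each number of a shift by 0.08 m and each number of a turn by pi rad. A row lasts 1/10 s, in which the tool goes at most 50 mm and 8.59 degrees, less where a joint would pass 70% of its speed; a pose out of reach is approached as far as the arm can. A call with a number of a shift or a turn outside -1 to 1 is refused whole. A call with a gripper value outside its range is refused whole. The fingers move at their own pace and stop on an object; "force" is the grip in N (left out, the last holds). Time passes only in rows, so rows that repeat a pose let the fingers close. It gives the time, the measured TCP pose, the force, the opening and the grip force at its end, in the units of the state.
- sense(): the state, without advancing time (a new reading comes with each control period).
- grab_frame(name): name is "scene" or "top"; returns the picture (420x560x3 uint8, red, green, blue); there is no depth.
- calibration(name): a dict with "intrinsics" (3x3 intrinsics, pixels), "extrinsics" (4x4, takes a point from world to camera coordinates). Camera axes: x right, y up, looking along -z (the intrinsics and any distortion apply to the point x, -y, -z); pixel columns grow to the right and rows downward; lengths in m; the calibration is good to about 2 mm. A picture is of the moment at which its call begins. calibration takes no time and is no camera call.
- job_done(): hands the job in; it is judged then, once.
Trained networks look in the newest picture that a camera, given by its name, has taken for a name from the list of things; names that differ only in an ending like _2 or _b are one class to them, and where a whole thing is asked for, a point or a joint stands for the part that bears it (a point fixed in the world has none). Each returns a list of dicts, best first, with "p" (0 to 1); they miss things now and then, are a little off and sometimes report something else, mostly with a low value. They report only what shows in the picture. A call takes as long as a camera call.
- recognise(camera, label): "box" ([left, top, right, bottom] as shares, 0 to 1, of the picture: columns of its width, rows of its height, round what is visible of it).
The state is a dict: "time_s": time; "joints": joint angles; "dq": joint speeds; "effort": joint torques, N m; "tcp_pos": TCP position; "ee_rot": TCP orientation; "wrist_force": force on the tool from outside, world axes, zero at the start; "torque": the same for the moment, N m; "grip_width": opening from 0.0 (shut) to 1.0 (fully open); "gripper_force": force on a finger pad.
Only numpy, scipy, OpenCV 4.12 (cv2) and the standard library are available. Lean on these libraries where they do the work, as an engineer would, in place of code of your own. Each camera call takes 0.05 s, during which the arm holds its last target. There are 200 camera calls.

## Working session

There is one attempt and no reset: what is moved stays moved. The work goes in short steps, Python scripts to look and compute and a tool call to move; the robot and the scene stay as the last step left them, time stands still between calls to the robot, and variables do not carry over. Pictures are saved under pics/ and viewed, at most 10 in all, crops included, and the job is handed in when it is done.

Besides the shell and the picture viewer there is one more tool, called after ">>>" by a JSON object that holds its "op" and its "data", one argument or row to a line. move_arm: Moves the arm, as the interface text tells. Its arguments: {"type":"object","properties":{"targets":{"type":"array"},"force":{"type":"number"}},"required":["targets"]}

```bash
mkdir -p pics
cat > h.py <<'E'
from workcell import *
import numpy as np, cv2
def ray(cam,u,v,z):
    c=calibration(cam);K=np.array(c["intrinsics"]);E=np.array(c["extrinsics"])
    d=np.linalg.inv(K)@[u,v,1];d=np.array([d[0],-d[1],-d[2]])
    R,t=E[:3,:3],E[:3,3];o=-R.T@t;w=R.T@d
    return o+w*(z-o[2])/w[2]
def proj(cam,p):
    c=calibration(cam);K=np.array(c["intrinsics"]);E=np.array(c["extrinsics"])
    q=E[:3,:3]@p+E[:3,3];q=K@[q[0],-q[1],-q[2]];return q[:2]/q[2]
E
python3 - <<'E'
from h import *
for c in ("top","scene"):
    im=grab_frame(c);cv2.imwrite(f"pics/{c}.png",cv2.resize(im[:,:,::-1],(800,600),interpolation=cv2.INTER_CUBIC));np.save(c,im)
    k=calibration(c);print(c,[x.round(2).tolist() if hasattr(x,'round') else x for x in k.values()])
    for l,z in (("plunger_top",.073),("nest",.03),("rocker_raised",.065),("switchbox",.045),("handbox",.04),("runbutton_top",.056),("smallbutton_top",.048),("puck",.05),("bottle",.1),("bin_nuts",.06)):
        for r in recognise(c,l)[:2]:
            b=np.array(r["box"])*[560,420,560,420]
            print(l,round(r["p"],2),b.round(),ray(c,(b[0]+b[2])/2,(b[1]+b[3])/2,z).round(3))
print(sense())
E
```

```text
top [[[440.36, 0.0, 280.41], [0.0, 440.36, 206.63], [0.0, 0.0, 1.0]], [[0.03, -1.0, 0.01, -0.02], [0.99, 0.03, 0.11, -0.55], [-0.11, 0.01, 0.99, -1.45], [0.0, 0.0, 0.0, 1.0]]]
plunger_top 0.48 [274. 177. 281. 190.] [0.621 0.007 0.073]
rocker_raised 0.54 [188. 209. 205. 229.] [0.497 0.268 0.065]
rocker_raised 0.48 [139. 151. 176. 193.] [0.648 0.403 0.065]
switchbox 0.87 [183. 207. 214. 238.] [0.486 0.265 0.045]
handbox 0.82 [338. 220. 366. 266.] [ 0.434 -0.246  0.04 ]
runbutton_top 0.51 [350. 227. 364. 240.] [ 0.464 -0.259  0.056]
puck 0.54 [281. 234. 291. 253.] [ 0.426 -0.025  0.05 ]
bottle 0.8 [199. 155. 220. 172.] [0.674 0.227 0.1  ]
bin_nuts 0.8 [ 99. 193. 144. 241.] [0.497 0.513 0.06 ]
scene [[[472.72, 0.0, 280.08], [0.0, 472.72, 207.3], [0.0, 0.0, 1.0]], [[0.83, 0.56, 0.01, -0.46], [-0.42, 0.6, 0.68, 0.16], [0.38, -0.57, 0.73, -1.54], [0.0, 0.0, 0.0, 1.0]]]
plunger_top 0.4 [295. 218. 306. 233.] [0.624 0.002 0.073]
nest 0.55 [280. 218. 320. 259.] [ 0.631 -0.006  0.03 ]
rocker_raised 0.74 [301. 146. 318. 164.] [0.491 0.265 0.065]
rocker_raised 0.23 [173. 343. 255. 375.] [ 0.672 -0
[... 456 characters left out ...]
.] [0.512 0.482 0.06 ]
{'time_s': 1.1, 'joints': array([-7.44279722e+01,  7.20880155e+00, -2.26796486e+00,  8.05215838e+01,
        3.63371091e-04,  9.00003707e+01]), 'dq': array([ 0.10279138, -0.01540998,  0.05447107, -0.12275104,  0.05912424,
       -0.11612458]), 'effort': array([ 6.42872219e-04, -4.35727251e+01,  3.53087783e+01,  1.56424419e-03,
       -6.26506608e-05, -3.72413695e-06]), 'tcp_pos': array([ 0.14093985, -0.50573598,  0.23129302]), 'ee_rot': array([ 1.79998350e+02, -3.63381765e-04,  1.55716571e+01]), 'wrist_force': array([ 0.35427975,  0.52682399, -0.45341184]), 'torque': array([ 0.01113834, -0.00135069,  0.02166059]), 'gripper_force': 0.0, 'grip_width': 0.9999803787548635}
```

View pics/top.png

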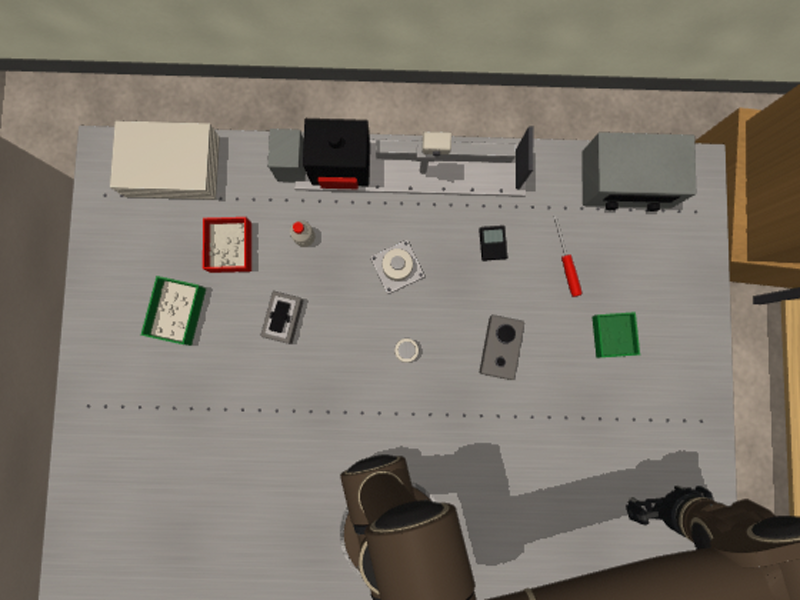

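View pics/scene.png

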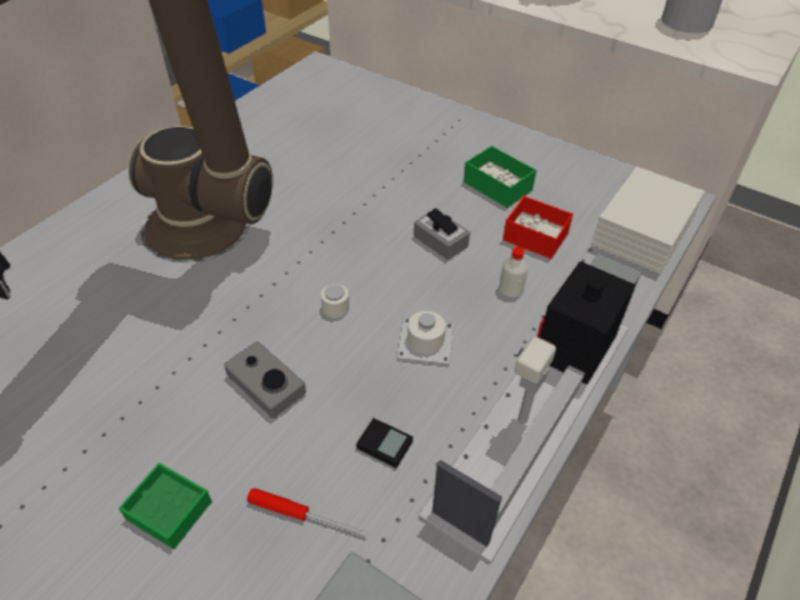

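The top view (800x600) shows the nest at (398,264), the rocker at (281,316), the large button at (506,334), the small button at (500,362) and the puck at (407,350). The scene view agrees: nest (427,325), switch box (442,228), large button (273,380). I still need close crops to see which rocker end is raised.

Run:
```python
from h import *
t=np.load("top.npy");s=np.load("scene.npy")
def cr(im,u,v,r=22): return cv2.resize(im[v-r:v+r,u-r:u+r],(266,266),interpolation=cv2.INTER_CUBIC)
g=np.vstack([np.hstack([cr(t,198,222),cr(t,279,185),cr(t,352,243,25)]),np.hstack([cr(s,309,160),cr(s,299,235),cr(s,186,265,30)])])
cv2.imwrite("pics/crops.png",g[:,:,::-1])
```

```text
(no output)
```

View pics/crops.png

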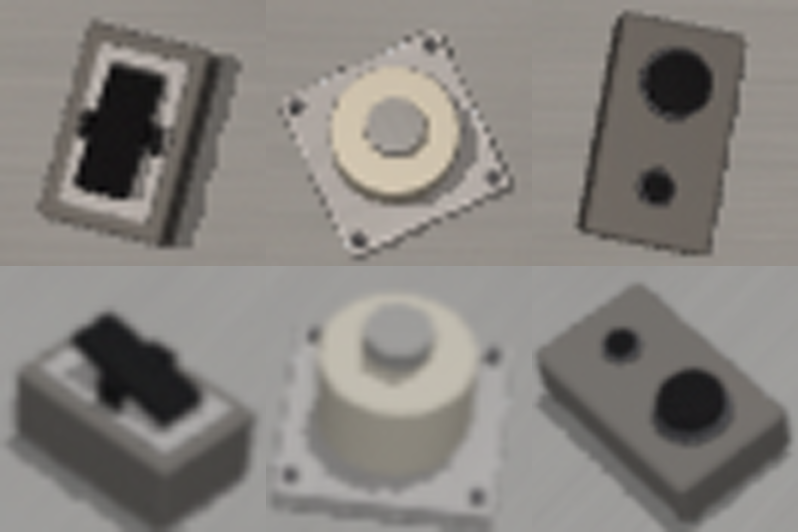

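The scene crop suggests the raised end points at the robot (upper left, white plate showing beneath it). I'll check that with a model fit for each hypothesis, and measure the discs and the button.

```bash
cat > fit.py <<'E'
from h import *
from scipy.optimize import minimize
I={c:np.load(c+".npy") for c in("top","scene")}
S=4
def black(c,u,v,r):
    a=I[c][v-r:v+r,u-r:u+r].max(2)
    return cv2.resize(a,None,fx=S,fy=S,interpolation=cv2.INTER_CUBIC)
def box(xs,ys,zs): return np.array([[x,y,z] for x in xs for y in ys for z in zs])
def hulls(c,parts,u,v,r):
    m=np.zeros((2*r*S,2*r*S),np.uint8)
    for P in parts:
        q=np.array([proj(c,p) for p in P]);q=((q-[u-r,v-r]+.5)*S-.5)
        cv2.fillConvexPoly(m,cv2.convexHull((q*16).round().astype(np.int32)),255,shift=4)
    return m>0
def parts(x,y,yaw,t):
    R=np.array([[np.cos(yaw),-np.sin(yaw),0],[np.sin(yaw),np.cos(yaw),0],[0,0,1]])
    T=np.array([[np.cos(t),0,-np.sin(t)],[0,1,0],[np.sin(t),0,np.cos(t)]])
    p=[(T@box((-.036,.036),(-.015,.015),(-.005,.005)).T).T+[0,0,.059],box((-.008,.008),(-.025,-.017),(.046,.062)),box((-.008,.008),(.017,.025),(.046,.062))]
    return [(R@a.T).T+[x,y,0] for a in p]
V={"top":(198,222,16),"scene":(309,158,16)}
M={c:black(c,*V[c])<70 for c in V}
def cost(q,t,d={}):
    s=0
    for c in V:
        o=d.get(c,(0,0));h=hulls(c,parts(q[0],q[1],q[2],t),*V[c]);s+=(h^M[c]).sum()/M[c].sum()
    return s
for t in(.22,-.22):
    b=min((minimize(cost,[.49,.262,a],args=(t,),method="Nelder-Mead",options=dict(initial_simplex=[[.49,.262,a],[.5,.262,a],[.49,.272,a],[.49,.262,a+.2]])) for a in(-.5,-.2,.1)),key=lambda r:r.fun)
    print(t,b.x.round(4),round(b.fun,3),"+x end raised" if t>0 else "-x end raised")
for n,z,vv in(("run",.056,{"top":(357,234,11),"scene":(192,265,13)}),("small",.048,{"top":(351,254,8),"scene":(176,251,8)})):
  for c in vv:
    u,v,r=vv[c];m=black(c,u,v,r)<70
    k,l,st,ce=cv2.connectedComponentsWithStats(m.astype(np.uint8));j=1+st[1:,4].argmax()
    p=(ce[j]+.5)/S-.5+[u-r,v-r];print(n,c,p.round(1),ray(c,*p,z).round(4),st[j]/S)
for c,(u,v,r) in {"top":(279,185,9),"scene":(299,228,12)}.items():
    a=I[c][v-r:v+r,u-r:u+r].astype(int);w=a[...,0]-a[...,2]
    m=((w<12)).astype(np.uint8);m=cv2.resize(m*255,None,fx=S,fy=S,interpolation=cv2.INTER_CUBIC)>127
    k,l,st,ce=cv2.connectedComponentsWithStats(m.astype(np.uint8))
    for j in range(1,k):
        p=(ce[j]+.5)/S-.5+[u-r,v-r];print("plunger",c,p.round(1),ray(c,*p,.073).round(4),st[j]/S)
E
python3 fit.py
```

```text
Traceback (most recent call last):
  File "fit.py", line 28, in <module>
    b=min((minimize(cost,[.49,.262,a],args=(t,),method="Nelder-Mead",options=dict(initial_simplex=[[.49,.262,a],[.5,.262,a],[.49,.272,a],[.49,.262,a+.2]])) for a in(-.5,-.2,.1)),key=lambda r:r.fun)
  File "fit.py", line 28, in <genexpr>
    b=min((minimize(cost,[.49,.262,a],args=(t,),method="Nelder-Mead",options=dict(initial_simplex=[[.49,.262,a],[.5,.262,a],[.49,.272,a],[.49,.262,a+.2]])) for a in(-.5,-.2,.1)),key=lambda r:r.fun)
           ~~~~~~~~^^^^^^^^^^^^^^^^^^^^^^^^^^^^^^^^^^^^^^^^^^^^^^^^^^^^^^^^^^^^^^^^^^^^^^^^^^^^^^^^^^^^^^^^^^^^^^^^^^^^^^^^^^^^^^^^^^^^^^^^^^^^^^^^^^^^^^^^
  File "fit.py", line 25, in cost
    o=d.get(c,(0,0));h=hulls(c,parts(q[0],q[1],q[2],t),*V[c]);s+=(h^M[c]).sum()/M[c].sum()
                       ~~~~~^^^^^^^^^^^^^^^^^^^^^^^^^^^^^^^^^
  File "fit.py", line 12, in hulls
    q=np.array([proj(c,p) for p in P]);q=((q-[u-r,v-r]+.5)*S-.5)
                ~~~~^^^^^
  File "h.py", line 9, in proj
    c=calibration(cam);K=np.array(c["intrinsics"]);E=np.array(c["extrinsics"])
ValueError: time passes only in moves, steps and waits
```

```bash
sed -i 's/^import numpy.*/&\nfrom functools import lru_cache\n_cal=calibration\ncalibration=lru_cache(None)(lambda c:_cal(c))/' h.py; python3 fit.py; python3 -c "from h import *;print(sense()['time_s'])"
```

```text
0.22 [ 0.4888  0.2722 -0.3712] 0.752 +x end raised
-0.22 [ 0.4889  0.2722 -0.1848] 0.698 -x end raised
run top [353.8 233.2] [ 0.4643 -0.2478  0.056 ] [  1.25   4.25  13.75  13.25 548.5 ]
run scene [191.2 266. ] [ 0.4658 -0.2542  0.056 ] [  4.5    6.25  16.75  16.5  834.  ]
small top [350.  252.8] [ 0.4002 -0.2372  0.048 ] [  4.25   3.75   6.5    6.75 138.5 ]
small scene [175.6 252.2] [ 0.3991 -0.2405  0.048 ] [  4.25   6.25   7.5    7.   163.75]
plunger top [277.7 184. ] [0.6179 0.0061 0.073 ] [  4.    4.    9.    9.  212.5]
plunger top [286.8 192.3] [ 0.5914 -0.0241  0.073 ] [16.   15.    2.    3.   15.75]
plunger scene [299.2 217.6] [0.6077 0.0231 0.073 ] [  0.   0.  24.   8. 324.]
plunger scene [298.4 224.4] [0.6189 0.0012 0.073 ] [  6.    3.   12.   12.  458.5]
plunger scene [310.  237.5] [ 0.6679 -0.0194  0.073 ] [23.   20.    1.    4.   15.75]
1.1
```

Run:
```python
src=open('fit.py').read().split("def cost")[0]; exec(src)
def cost(q,t):
    return sum((hulls(c,parts(q[2*i],q[2*i+1],q[4],t),*V[c])^M[c]).sum()/M[c].sum() for i,c in enumerate(V))
for t in(.22,-.22):
    best=None
    for a in(-.35,-.2):
        x0=np.array([.49,.268,.49,.268,a]);sx=np.vstack([x0]+[x0+d for d in np.diag([.01,.01,.01,.01,.15])])
        r=minimize(cost,x0,args=(t,),method="Nelder-Mead",options=dict(initial_simplex=sx,maxiter=250))
        if best is None or r.fun<best.fun:best=r
    print(t,best.x.round(4),round(best.fun,3))
    o=[]
    for i,c in enumerate(V):
        h=hulls(c,parts(best.x[2*i],best.x[2*i+1],best.x[4],t),*V[c]);o.append(cv2.resize(np.dstack([M[c]*255,h*255,0*h]).astype(np.uint8),(300,300)))
    cv2.imwrite(f"pics/fit{'p' if t>0 else 'm'}.png",np.hstack(o))
a=cv2.imread("pics/fitp.png");b=cv2.imread("pics/fitm.png");cv2.imwrite("pics/fits.png",np.vstack([a,b]))
```

```text
0.22 [ 0.4889  0.2722  0.4879  0.272  -0.3724] 0.745
-0.22 [ 0.4886  0.272   0.4863  0.2732 -0.1883] 0.693
```

View pics/fits.png

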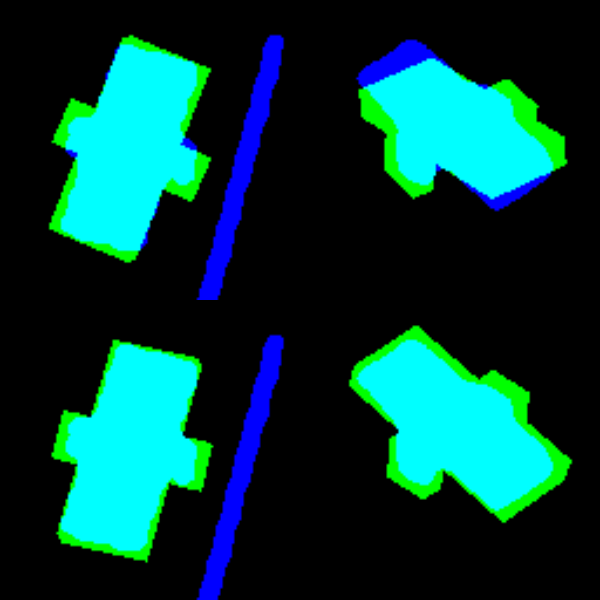

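The fit is decisive. The raised end points at the robot (−x), the pivot is about (0.4875, 0.2725) and the press point is about (0.460, 0.278). The plunger is at about (0.6185, 0.0037), and the large button at about (0.465, −0.251), 66 mm from the small one as it should be. I'll move now with the fingers shut.

>>> {"op": "move_arm", "data": {
  "targets": [
    [0.85,0.91,0,0,0,-0.145,0],
    [0.85,0.91,0,0,0,-0.145,0],
    [0.85,0.91,0,0,0,-0.145,0],
    [0.85,0.91,0,0,0,-0.145,0]
  ],
  "force": 30
}}

```text
time_s: 1.5
tcp_pos: [0.2099, -0.432, 0.2316]
ee_rot: [180.0, -0.0, -10.5]
wrist_force: [-0.4, -0.0, 0.0]
grip_width: 0.331
gripper_force: 0.0
```

>>> {"op": "move_arm", "data": {
  "targets": [
    [0.85,0.91,0,0,0,0,0],
    [0.85,0.91,0,0,0,0,0],
    [0.85,0.91,0,0,0,0,0]
  ]
}}

```text
time_s: 1.8
tcp_pos: [0.2793, -0.3577, 0.2315]
ee_rot: [-180.0, -0.1, -10.1]
wrist_force: [0.2, 0.1, -0.4]
grip_width: -0.003
gripper_force: 0.0
```

>>> {"op": "move_arm", "data": {
  "targets": [
    [0.85,0.91,0,0,0,0,0],
    [0.85,0.91,0,0,0,0,0],
    [0.85,0.91,0,0,0,0,0]
  ]
}}

```text
time_s: 2.1
tcp_pos: [0.3475, -0.2851, 0.2313]
ee_rot: [-180.0, -0.0, -10.1]
wrist_force: [-0.1, -0.8, 0.1]
grip_width: -0.003
gripper_force: 0.0
```

>>> {"op": "move_arm", "data": {
  "targets": [
    [0.85,0.91,0,0,0,0,0],
    [0.85,0.91,0,0,0,0,0],
    [0.85,0.91,0,0,0,0,0]
  ]
}}

```text
time_s: 2.4
tcp_pos: [0.4155, -0.2127, 0.231]
ee_rot: [-180.0, -0.0, -10.1]
wrist_force: [-0.3, -0.4, -0.0]
grip_width: 0.001
gripper_force: 0.0
```

>>> {"op": "move_arm", "data": {
  "targets": [
    [0.846,0.902,0,0,0,0,0],
    [0.846,0.902,0,0,0,0,0],
    [0.846,0.902,0,0,0,0,0]
  ]
}}

```text
time_s: 2.7
tcp_pos: [0.4832, -0.1411, 0.2306]
ee_rot: [-180.0, -0.0, -10.2]
wrist_force: [0.7, -0.5, -0.2]
grip_width: -0.001
gripper_force: 0.0
```

>>> {"op": "move_arm", "data": {
  "targets": [
    [0.846,0.902,0,0,0,0,0],
    [0.846,0.902,0,0,0,0,0],
    [0.846,0.902,0,0,0,0,0]
  ]
}}

```text
time_s: 3.0
tcp_pos: [0.5482, -0.0855, 0.2302]
ee_rot: [-179.3, 0.0, -9.0]
wrist_force: [-0.1, 0.3, -0.1]
grip_width: 0.002
gripper_force: 0.0
```

>>> {"op": "move_arm", "data": {
  "targets": [
    [0.846,0.902,0,0,0,0,0],
    [0.846,0.902,0,0,0,0,0],
    [0.846,0.902,0,0,0,0,0]
  ]
}}

```text
time_s: 3.3
tcp_pos: [0.6109, -0.0506, 0.2305]
ee_rot: [-177.7, 0.1, -5.6]
wrist_force: [0.8, -0.3, 0.7]
grip_width: 0.002
gripper_force: 0.0
```

>>> {"op": "move_arm", "data": {
  "targets": [
    [0,0,-1,0,0,0,0],
    [0,0,-1,0,0,0,0],
    [0,0,-1,0,0,0,0]
  ]
}}

```text
time_s: 3.6
tcp_pos: [0.6063, -0.0503, 0.1466]
ee_rot: [-177.8, 0.6, -5.7]
wrist_force: [-1.1, -0.2, 0.4]
grip_width: 0.001
gripper_force: 0.0
```

>>> {"op": "move_arm", "data": {
  "targets": [
    [0,0,-0.3,0,0,0,0],
    [0,0,-0.6,0,0,0,0],
    [0,0,-0.75,0,0,0,0],
    [0,0,-0.75,0,0,0,0]
  ]
}}

```text
time_s: 4.0
tcp_pos: [0.6091, -0.0496, 0.0911]
ee_rot: [-177.7, 0.2, -5.7]
wrist_force: [-0.2, 0.3, 0.5]
grip_width: 0.004
gripper_force: 0.0
```

```bash
python3 -c "
from h import *
s=sense();print(s['joints'].round(1),s['dq'].round(1),s['tcp_pos'],s['ee_rot'],s['wrist_force'])"
```

```text
[ -5.8  18.4  -5.9  65.9   2.3 179.9] [ 0.3 -0.8  2.4  1.3  0.1  0.2] [ 0.6090908  -0.04963023  0.09111439] [-1.77728802e+02  1.50120247e-01 -5.66221221e+00] [-0.19001171  0.29913519  0.49622503]
```

Joint 6 is at its 180° limit. I'll turn the tool a half turn the other way (j6 falls), square it up and centre over the plunger, staying at a safe height.

>>> {"op": "move_arm", "data": {
  "targets": [
    [0,0.3,0.3,-0.0126,0,0.05,0],
    [0.118,0.669,0.3,-0.0126,0,0.05,0],
    [0.118,0.669,0.3,-0.0126,0,0.05,0]
  ]
}}

```text
time_s: 4.3
tcp_pos: [0.6214, 0.0072, 0.1185]
ee_rot: [-179.9, -0.3, 3.6]
wrist_force: [0.0, 0.5, 0.7]
grip_width: -0.004
gripper_force: 0.0
```

>>> {"op": "move_arm", "data": {
  "targets": [
    [0,0,0,0,0,0.33,0],
    [0,0,0,0,0,0.33,0],
    [0,0,0,0,0,0.33,0],
    [0,0,0,0,0,0.33,0],
    [0,0,0,0,0,0.33,0],
    [0,0,0,0,0,0.33,0],
    [0,0,0,0,0,0.33,0],
    [0,0,0,0,0,0.33,0]
  ]
}}

```text
time_s: 5.1
tcp_pos: [0.6198, 0.004, 0.1169]
ee_rot: [179.9, -0.0, 62.8]
wrist_force: [-0.2, -0.0, 0.7]
grip_width: -0.0
gripper_force: 0.0
```

>>> {"op": "move_arm", "data": {
  "targets": [
    [0,0,0,0,0,0.33,0],
    [0,0,0,0,0,0.33,0],
    [0,0,0,0,0,0.33,0],
    [0,0,0,0,0,0.33,0],
    [0,0,0,0,0,0.33,0],
    [0,0,0,0,0,0.33,0],
    [0,0,0,0,0,0.33,0],
    [0,0,0,0,0,0.33,0]
  ]
}}

```text
time_s: 5.9
tcp_pos: [0.6196, 0.0043, 0.1162]
ee_rot: [180.0, 0.0, 122.0]
wrist_force: [0.7, 0.6, 0.1]
grip_width: 0.001
gripper_force: 0.0
```

>>> {"op": "move_arm", "data": {
  "targets": [
    [0,0,0,0,0,0.25,0],
    [0,0,0,0,0,0.25,0],
    [0,0,0,0,0,0.25,0],
    [0,0,0,0,0,0.25,0],
    [0,0,0,0,0,0.25,0],
    [0,0,0,0,0,0.25,0],
    [0,0,0,0,0,0.25,0]
  ]
}}

```text
time_s: 6.6
tcp_pos: [0.6195, 0.0044, 0.1159]
ee_rot: [-180.0, 0.0, 166.9]
wrist_force: [0.7, 0.2, -0.5]
grip_width: 0.003
gripper_force: 0.0
```

>>> {"op": "move_arm", "data": {
  "targets": [
    [0,0,-0.3,0,0,0,0],
    [0,0,-0.475,0,0,0,0],
    [0,0,-0.475,0,0,0,0]
  ]
}}

```text
time_s: 6.9
tcp_pos: [0.6177, 0.0046, 0.0749]
ee_rot: [-179.9, -0.2, 167.0]
wrist_force: [0.6, 0.3, -0.9]
grip_width: 0.001
gripper_force: 0.0
```

>>> {"op": "move_arm", "data": {
  "targets": [
    [0,0,-0.05,0,0,0,0],
    [0,0,-0.1,0,0,0,0],
    [0,0,-0.15,0,0,0,0],
    [0,0,-0.18,0,0,0,0],
    [0,0,-0.2,0,0,0,0],
    [0,0,-0.2,0,0,0,0]
  ]
}}

```text
time_s: 7.5
tcp_pos: [0.6197, 0.0047, 0.0623]
ee_rot: [-180.0, 0.1, 167.1]
wrist_force: [-1.8, 0.0, 3.1]
grip_width: 0.0
gripper_force: 2.1
```

Contact, with the 6 N friction being overcome. I'll press on to the stop in small steps.

>>> {"op": "move_arm", "data": {
  "targets": [
    [0,0,-0.03,0,0,0,0],
    [0,0,-0.05,0,0,0,0],
    [0,0,-0.05,0,0,0,0]
  ]
}}

```text
time_s: 7.8
tcp_pos: [0.6198, 0.0047, 0.0599]
ee_rot: [180.0, 0.1, 167.2]
wrist_force: [-6.2, 0.4, 14.3]
grip_width: -0.001
gripper_force: 7.3
```

>>> {"op": "move_arm", "data": {
  "targets": [
    [0,0,-0.02,0,0,0,0],
    [0,0,-0.03,0,0,0,0],
    [0,0,-0.03,0,0,0,0],
    [0,0,-0.03,0,0,0,0]
  ]
}}

```text
time_s: 8.2
tcp_pos: [0.6199, 0.0047, 0.0598]
ee_rot: [180.0, 0.2, 167.2]
wrist_force: [-10.8, -0.9, 27.6]
grip_width: -0.002
gripper_force: 13.8
```

Hard stop confirmed (27 N, z stays at 59.8 mm). Lift off and go to the rocker.

>>> {"op": "move_arm", "data": {
  "targets": [
    [0,0,0.3,0,0,0,0],
    [0,0,1,0,0,0,0],
    [0,0,1,0,0,0,0]
  ]
}}

```text
time_s: 8.5
tcp_pos: [0.6223, 0.0048, 0.1414]
ee_rot: [179.9, 0.5, 167.2]
wrist_force: [0.1, 0.7, 0.3]
grip_width: 0.001
gripper_force: 0.0
```

>>> {"op": "move_arm", "data": {
  "targets": [
    [-0.5,0.854,0.5,0,0,0,0],
    [-0.5,0.854,0.5,0,0,0,0],
    [-0.5,0.854,0.5,0,0,0,0]
  ]
}}

```text
time_s: 8.8
tcp_pos: [0.5793, 0.076, 0.1782]
ee_rot: [179.9, 0.2, 167.4]
wrist_force: [-0.1, -0.2, 1.3]
grip_width: -0.001
gripper_force: 0.0
```

>>> {"op": "move_arm", "data": {
  "targets": [
    [-0.5,0.854,0,0,0,0,0],
    [-0.5,0.854,0,0,0,0,0],
    [-0.5,0.854,0,0,0,0,0]
  ]
}}

```text
time_s: 9.1
tcp_pos: [0.5382, 0.1435, 0.1748]
ee_rot: [180.0, -0.0, 167.4]
wrist_force: [-0.2, -1.2, -0.5]
grip_width: 0.002
gripper_force: 0.0
```

>>> {"op": "move_arm", "data": {
  "targets": [
    [-0.5,0.854,0,0,0,0,0],
    [-0.5,0.854,0,0,0,0,0],
    [-0.5,0.854,0,0,0,0,0]
  ]
}}

```text
time_s: 9.4
tcp_pos: [0.4987, 0.2113, 0.1746]
ee_rot: [-180.0, 0.0, 167.3]
wrist_force: [0.7, -0.1, -0.0]
grip_width: -0.003
gripper_force: 0.0
```

>>> {"op": "move_arm", "data": {
  "targets": [
    [-0.5,0.854,0,0,0,0,0],
    [-0.5,0.854,0,0,0,0,0],
    [-0.5,0.854,0,0,0,0,0],
    [-0.5,0.854,0,0,0,0,0]
  ]
}}

```text
time_s: 9.8
tcp_pos: [0.4602, 0.2775, 0.1746]
ee_rot: [-179.9, 0.0, 167.2]
wrist_force: [-1.5, -0.2, -0.5]
grip_width: 0.001
gripper_force: 0.0
```

>>> {"op": "move_arm", "data": {
  "targets": [
    [0,0,-0.5,0,0,0,0],
    [0,0,-0.9,0,0,0,0],
    [0,0,-0.9,0,0,0,0]
  ]
}}

```text
time_s: 10.1
tcp_pos: [0.4579, 0.2751, 0.0986]
ee_rot: [-179.7, -0.3, 167.1]
wrist_force: [-0.0, 0.5, -0.5]
grip_width: 0.003
gripper_force: 0.0
```

>>> {"op": "move_arm", "data": {
  "targets": [
    [0,0,-0.2,0,0,0,0],
    [0,0,-0.28,0,0,0,0],
    [0,0,-0.28,0,0,0,0]
  ]
}}

```text
time_s: 10.4
tcp_pos: [0.4599, 0.2773, 0.0808]
ee_rot: [-180.0, 0.0, 167.1]
wrist_force: [0.2, 0.2, 0.5]
grip_width: -0.002
gripper_force: 0.0
```

>>> {"op": "move_arm", "data": {
  "targets": [
    [0,0,-0.05,0,0,0,0],
    [0,0,-0.1,0,0,0,0],
    [0,0,-0.14,0,0,0,0],
    [0,0,-0.17,0,0,0,0],
    [0,0,-0.2,0,0,0,0],
    [0,0,-0.2,0,0,0,0]
  ]
}}

```text
time_s: 11.0
tcp_pos: [0.4594, 0.2781, 0.0643]
ee_rot: [-180.0, 0.0, 167.2]
wrist_force: [0.1, -0.8, 0.1]
grip_width: -0.002
gripper_force: 0.0
```

>>> {"op": "move_arm", "data": {
  "targets": [
    [0,0,-0.03,0,0,0,0],
    [0,0,-0.05,0,0,0,0],
    [0,0,-0.05,0,0,0,0]
  ]
}}

```text
time_s: 11.3
tcp_pos: [0.4591, 0.2781, 0.0604]
ee_rot: [-180.0, -0.0, 167.2]
wrist_force: [-3.0, 0.7, 3.5]
grip_width: 0.002
gripper_force: 1.7
```

Run:
```python
from h import *
s=grab_frame("scene");a=s[125:195,274:344];cv2.imwrite("pics/rk.png",cv2.resize(a,(560,560),interpolation=cv2.INTER_CUBIC)[:,:,::-1])
print(sense()['wrist_force'],sense()['tcp_pos'])
```

```text
[-2.54837538  1.58187689  3.82152141] [0.45918781 0.27810916 0.06041069]
```

View pics/rk.png

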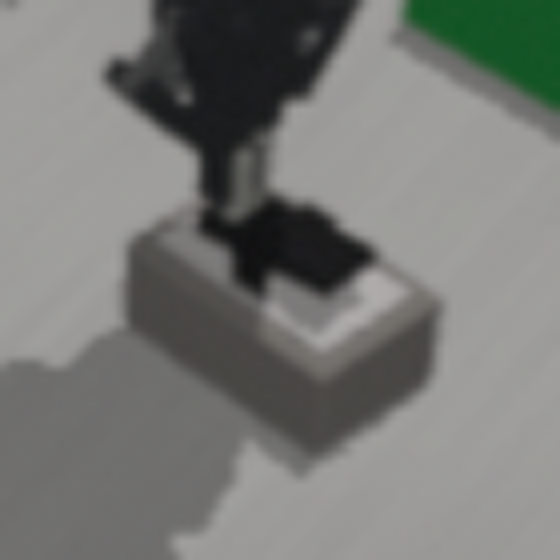

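The fingers (240,205) are on the near end of the paddle, and its far end at (330,280) is now up with white showing beneath, so the rocker is tipping. I'll continue to the stop.

>>> {"op": "move_arm", "data": {
  "targets": [
    [0,0,-0.03,0,0,0,0],
    [0,0,-0.05,0,0,0,0],
    [0,0,-0.05,0,0,0,0]
  ]
}}

```text
time_s: 11.65
tcp_pos: [0.4593, 0.2782, 0.0587]
ee_rot: [179.9, 0.0, 167.2]
wrist_force: [-8.6, -2.4, 19.7]
grip_width: 0.003
gripper_force: 10.7
```

>>> {"op": "move_arm", "data": {
  "targets": [
    [0,0,-0.02,0,0,0,0],
    [0,0,-0.03,0,0,0,0],
    [0,0,-0.03,0,0,0,0]
  ]
}}

```text
time_s: 11.95
tcp_pos: [0.4594, 0.2784, 0.0583]
ee_rot: [179.9, 0.1, 167.2]
wrist_force: [-14.4, -5.2, 33.5]
grip_width: -0.002
gripper_force: 18.1
```

The force rises with almost no travel, so this is the hard stop. Lift and go to the hand box.

>>> {"op": "move_arm", "data": {
  "targets": [
    [0,0,0.3,0,0,0,0],
    [0,0,1,0,0,0,0],
    [0,0,1,0,0,0,0]
  ]
}}

```text
time_s: 12.25
tcp_pos: [0.4622, 0.2791, 0.1395]
ee_rot: [179.7, 0.4, 167.2]
wrist_force: [1.4, 0.5, 0.6]
grip_width: 0.0
gripper_force: 0.0
```

>>> {"op": "move_arm", "data": {
  "targets": [
    [0.01,-0.945,0.5,0,0,0,0],
    [0.01,-0.945,0.5,0,0,0,0],
    [0.01,-0.945,0.5,0,0,0,0]
  ]
}}

```text
time_s: 12.55
tcp_pos: [0.4615, 0.2, 0.1762]
ee_rot: [180.0, 0.2, 167.0]
wrist_force: [-0.1, -0.1, 0.2]
grip_width: 0.002
gripper_force: 0.0
```

>>> {"op": "move_arm", "data": {
  "targets": [
    [0.01,-0.945,0,0,0,0,0],
    [0.01,-0.945,0,0,0,0,0],
    [0.01,-0.945,0,0,0,0,0]
  ]
}}

```text
time_s: 12.85
tcp_pos: [0.461, 0.1246, 0.1733]
ee_rot: [-179.9, 0.0, 167.0]
wrist_force: [0.7, -0.1, 0.2]
grip_width: -0.002
gripper_force: 0.0
```

>>> {"op": "move_arm", "data": {
  "targets": [
    [0.01,-0.945,0,0,0,0,0],
    [0.01,-0.945,0,0,0,0,0],
    [0.01,-0.945,0,0,0,0,0]
  ]
}}

```text
time_s: 13.15
tcp_pos: [0.4621, 0.0497, 0.1734]
ee_rot: [-179.9, 0.0, 167.0]
wrist_force: [-0.3, 0.6, -0.0]
grip_width: -0.001
gripper_force: 0.0
```

>>> {"op": "move_arm", "data": {
  "targets": [
    [0.01,-0.945,0,0,0,0,0],
    [0.01,-0.945,0,0,0,0,0],
    [0.01,-0.945,0,0,0,0,0]
  ]
}}

```text
time_s: 13.45
tcp_pos: [0.4631, -0.0255, 0.1734]
ee_rot: [-180.0, 0.0, 167.0]
wrist_force: [-0.2, 0.3, 0.1]
grip_width: -0.001
gripper_force: 0.0
```

>>> {"op": "move_arm", "data": {
  "targets": [
    [0.01,-0.945,0,0,0,0,0],
    [0.01,-0.945,0,0,0,0,0],
    [0.01,-0.945,0,0,0,0,0]
  ]
}}

```text
time_s: 13.75
tcp_pos: [0.4642, -0.1008, 0.1735]
ee_rot: [-180.0, 0.0, 167.1]
wrist_force: [1.1, 0.7, 0.3]
grip_width: 0.001
gripper_force: 0.0
```

>>> {"op": "move_arm", "data": {
  "targets": [
    [0.01,-0.945,0,0,0,0,0],
    [0.01,-0.945,0,0,0,0,0],
    [0.01,-0.945,0,0,0,0,0]
  ]
}}

```text
time_s: 14.05
tcp_pos: [0.465, -0.1762, 0.1735]
ee_rot: [-180.0, 0.0, 167.1]
wrist_force: [0.7, -0.3, -0.6]
grip_width: 0.001
gripper_force: 0.0
```

>>> {"op": "move_arm", "data": {
  "targets": [
    [0.01,-0.945,0,0,0,0,0],
    [0.01,-0.945,0,0,0,0,0],
    [0.01,-0.945,0,0,0,0,0],
    [0.01,-0.945,0,0,0,0,0]
  ]
}}

```text
time_s: 14.45
tcp_pos: [0.4655, -0.2497, 0.1736]
ee_rot: [180.0, -0.0, 167.2]
wrist_force: [-1.0, -0.2, -0.3]
grip_width: -0.0
gripper_force: 0.0
```

Run:
```python
from h import *
s=grab_frame("scene")
def cr(u,v,r=22): return cv2.resize(s[v-r:v+r,u-r:u+r],(266,266),interpolation=cv2.INTER_CUBIC)
cv2.imwrite("pics/chk.png",np.hstack([cr(309,160),cr(299,235),cr(186,265,35)])[:,:,::-1])
```

```text
(no output)
```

View pics/chk.png

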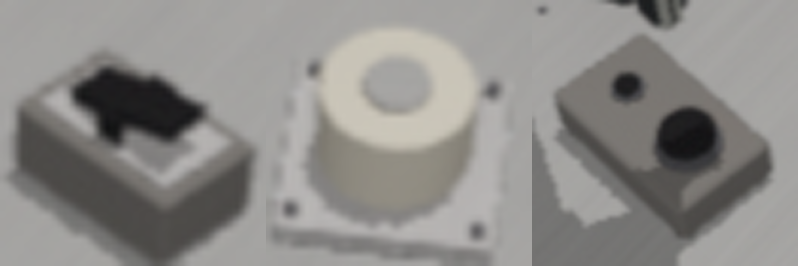

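>>> {"op": "move_arm", "data": {
  "targets": [
    [0,0,-0.5,0,0,0,0],
    [0,0,-1,0,0,0,0],
    [0,0,-1,0,0,0,0]
  ]
}}

```text
time_s: 14.8
tcp_pos: [0.462, -0.2477, 0.0893]
ee_rot: [179.9, -0.5, 167.3]
wrist_force: [-0.5, 0.8, 0.1]
grip_width: 0.001
gripper_force: 0.0
```

>>> {"op": "move_arm", "data": {
  "targets": [
    [0,-0.015,-0.2,0,0,0,0],
    [0,-0.015,-0.36,0,0,0,0],
    [0,-0.015,-0.36,0,0,0,0],
    [0,-0.015,-0.36,0,0,0,0]
  ]
}}

```text
time_s: 15.2
tcp_pos: [0.4654, -0.2521, 0.0663]
ee_rot: [-180.0, 0.0, 167.2]
wrist_force: [1.3, 0.0, 0.3]
grip_width: -0.001
gripper_force: 0.0
```

The picture shows the rocker fully over (its far end at (180,115) is up), the plunger flush at (395,85), and the hand box unmoved. Now the large button: from 66 mm down toward 47 mm.

>>> {"op": "move_arm", "data": {
  "targets": [
    [0,0,-0.06,0,0,0,0],
    [0,0,-0.12,0,0,0,0],
    [0,0,-0.16,0,0,0,0],
    [0,0,-0.2,0,0,0,0],
    [0,0,-0.22,0,0,0,0],
    [0,0,-0.22,0,0,0,0]
  ]
}}

```text
time_s: 15.8
tcp_pos: [0.4655, -0.2526, 0.0482]
ee_rot: [-180.0, 0.1, 167.2]
wrist_force: [0.7, 0.7, 5.4]
grip_width: 0.003
gripper_force: 2.8
```

>>> {"op": "move_arm", "data": {
  "targets": [
    [0,0,-0.01,0,0,0,0],
    [0,0,-0.02,0,0,0,0],
    [0,0,-0.02,0,0,0,0],
    [0,0,-0.02,0,0,0,0]
  ]
}}

```text
time_s: 16.2
tcp_pos: [0.4655, -0.2526, 0.0479]
ee_rot: [-180.0, 0.1, 167.2]
wrist_force: [-2.8, 0.9, 13.2]
grip_width: 0.002
gripper_force: 7.0
```

The button is at its stop: z is 47.9 mm and the push is 13 N. Handing in.

```bash
python3 -c "
from h import *
print(sense()['wrist_force'],sense()['tcp_pos']);print(job_done())"
```

```text
[-2.77566077  0.86086079 13.24963406] [ 0.465522   -0.25264513  0.04786854]
the job is handed in; nothing more can be done
None
```

I pressed the plunger to its stop, tipped the rocker fully over, and handed the job in at about 16 s with the fingertips holding the large button at its stop at about 13 N; the judge's verdict was not shown.

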